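# Fold down the clips along the rim of a round sign

## Task

A round sign lies face down on the bench, with five small metal clips standing up in a row along its rim. Starting with the clip next to the hanging ring, run the fingertips round the row, skimming just above the back of the sign, so that the clips fold down flat one after the other. Press only lightly, lift nothing, do not push the sign out of its place or disturb the things on and around it, and take the hand clear at the end.

Things in the scene. Friction and masses are not known exactly. Their poses are not given: they have to be found in the camera images.
- sign: round wooden sign, 320 mm across, 18 mm thick, about 1 kg, lying loose, face down. Origin: centre of its underside, z up. Seen from above, counted counterclockwise from its x axis, the hanging ring is at -110 degrees and the five clips at -80, -40, 0, 40, 80 degrees on a circle of 112 mm radius (seam of the plywood back and the darker rim, both level). No clips elsewhere.
- hanging_ring (a point): the steel hanging ring that sticks out over the edge of the sign, 172 mm from its centre and 12 mm above its underside; it lies flat, look only. The clip nearest to it is the first of the row
- pin0 (a point): middle of the hinge pin of clip 0 (the first, next to the hanging ring), 2 mm above the back of the sign (20 mm above its underside). The pin points to the sign's centre and is 28 mm long and 4 mm thick. Moves with the sign
- clip0 (a joint): clip 0: steel flap 24 mm wide, 32 mm long, 2 mm thick, hinged at pin 0. Value = angle above the sign's back in rad: 0 lying flat, about 1.57 upright, stop at 1.75. From upright it folds down along the row, away from the hanging ring (counterclockwise round the sign seen from above). A weak friction hinge (0.008 N m): it has no spring and stays where it is left
- pin1 (a point): middle of the hinge pin of clip 1 , 2 mm above the back of the sign (20 mm above its underside). The pin points to the sign's centre and is 28 mm long and 4 mm thick. Moves with the sign
- clip1 (a joint): clip 1: steel flap 24 mm wide, 32 mm long, 2 mm thick, hinged at pin 1. Value = angle above the sign's back in rad: 0 lying flat, about 1.57 upright, stop at 1.75. From upright it folds down along the row, away from the hanging ring (counterclockwise round the sign seen from above). A weak friction hinge (0.008 N m): it has no spring and stays where it is left
- pin2 (a point): middle of the hinge pin of clip 2 , 2 mm above the back of the sign (20 mm above its underside). The pin points to the sign's centre and is 28 mm long and 4 mm thick. Moves with the sign
- clip2 (a joint): clip 2: steel flap 24 mm wide, 32 mm long, 2 mm thick, hinged at pin 2. Value = angle above the sign's back in rad: 0 lying flat, about 1.57 upright, stop at 1.75. From upright it folds down along the row, away from the hanging ring (counterclockwise round the sign seen from above). A weak friction hinge (0.008 N m): it has no spring and stays where it is left
- pin3 (a point): middle of the hinge pin of clip 3 , 2 mm above the back of the sign (20 mm above its underside). The pin points to the sign's centre and is 28 mm long and 4 mm thick. Moves with the sign
- clip3 (a joint): clip 3: steel flap 24 mm wide, 32 mm long, 2 mm thick, hinged at pin 3. Value = angle above the sign's back in rad: 0 lying flat, about 1.57 upright, stop at 1.75. From upright it folds down along the row, away from the hanging ring (counterclockwise round the sign seen from above). A weak friction hinge (0.008 N m): it has no spring and stays where it is left
- pin4 (a point): middle of the hinge pin of clip 4 (the last), 2 mm above the back of the sign (20 mm above its underside). The pin points to the sign's centre and is 28 mm long and 4 mm thick. Moves with the sign
- clip4 (a joint): clip 4: steel flap 24 mm wide, 32 mm long, 2 mm thick, hinged at pin 4. Value = angle above the sign's back in rad: 0 lying flat, about 1.57 upright, stop at 1.75. From upright it folds down along the row, away from the hanging ring (counterclockwise round the sign seen from above). A weak friction hinge (0.008 N m): it has no spring and stays where it is left
- pot: small closed glass jar, 50 mm across, 45 mm tall, standing on the middle of the sign's back; a bystander. Origin at the centre of its underside
- block: cork sanding block 34 x 60 x 22 mm lying on the sign's back, on the side away from the clips; a bystander. Origin at the centre of its underside
- brush_a: paint brush about 200 mm long lying on the table to the left; a bystander
- brush_b: dark paint brush about 220 mm long lying on the table further left; a bystander
- brush_c: black paint brush about 200 mm long lying on the table to the right; a bystander
- cup: empty red plastic cup, 84 mm across, 95 mm tall, far right; a bystander. Origin at the centre of its underside
- bottle: tall water bottle, 80 mm across, 210 mm tall, near right; a bystander. Origin at the centre of its underside
- tub: clear plastic tub, 90 mm across, 60 mm tall, far left; a bystander. Origin at the centre of its underside

How it is judged:
By the outcome, as a careful person would: the job done as asked, in the order asked, and still so for the second after the job is handed in, with the robot touching nothing.
It also fails if it takes over 40 s, if anything falls off the work surface, if the arm or the gripper's body presses on something with over 40 N, if the wrist force passes 120 N, or if a joint passes its speed limit or range.

## Robot

A 7-joint arm with a two-finger parallel gripper is mounted at the origin on the work surface. World frame = base frame: x ahead of the robot, y to its left, z up, the work surface at z = 0. Lengths are in m, angles in rad, forces in N, time in s.
With the tool pointing down it reaches from about 0.425 to 0.875 m from the base axis. Payload 4.7 kg.
Tool frame: the origin (TCP) lies between the finger pads; the fingertips stand 19 mm ahead of it and the grasp point (between the pads) is the TCP (ctrl.tip_extent is the distance from the TCP to the fingertips, in m); z points along the fingers, y is the line along which they close (so a half turn about z gives the same grasp; the last joint's range is limited). The gripper opens to 87 mm and grips with 3 to 60 N. Pads are 19 mm wide; open, the fingers measure 117 mm over their backs; the gripper's body (75 mm by 190 mm) begins 51 mm behind the grasp point.
Start: joints at [1.155, 0.321, -0.07, 1.45, 0.023, 1.371, -0.057], TCP at [0.271, -0.591, 0.242] pointing down, gripper open.
Joint ranges: [-2.86, 2.86], [-0.3, 2.09], [-1.38, 1.24], [0.06, 2.45], [-1.56, 4.7], [0.09, 2.05], [-2.69, 2.69]. Speed limits (rad/s): [2.57, 2.57, 3.14, 3.14, 3.14, 3.14, 3.14].

## Interface

Orientations are given as a rotation vector (axis times angle).
In Python, from bench import ctrl gives the robot as it stands.
- The arm moves only by the shell command python3 -m crank 'ROWS' [OPENING] [FORCE]. ROWS is JSON, a list of rows, each an object of numbers: "tx", "ty", "tz": the shift along the tool's x, y, z in mm; "turn": the turn about the tool's z in units of 5 degrees (1.0 is 5 degrees). In form: [{"tx": .., "ty": .., "tz": .., "turn": ..}, ...]. A call has 1 to 5 rows; each row is the pose to reach, as a shift and turn from the pose commanded when the call began, along the tool's axes at that moment; what a row does not reach only later rows make up. A row lasts 1/8 s, in which the tool goes at most 62.5 mm and 10.7 degrees, less where a joint would pass 70% of its speed; a pose out of reach is approached as far as the arm can. A call with a gripper value outside its range is refused whole. OPENING is the finger opening in mm, from 0 to 87, set as the call begins (- or left out, the last holds). The fingers move at their own pace and stop on an object; FORCE is the grip in N (left out, the last holds). Time passes only in rows, so rows that repeat a pose let the fingers close. It gives the time, the measured TCP pose, the force, the opening and the grip force at its end, in the units of the state.
- ctrl.get_state(): the state, without advancing time (a new reading comes with each control period).
- ctrl.get_image(name): name is "scene" or "side" or "wrist"; returns (picture, depth): 480x640x3 uint8, red, green, blue; 480x640 float32, m along the optical axis (not along the pixel's ray), 0 where there is no reading.
- ctrl.camera_model(name): a dict with "intrinsics" (3x3 intrinsics, pixels), "dist_coeffs" ([k1, k2, p1, p2, k3] as OpenCV has them; the pictures are not rectified), "origin" and "orientation" of the camera in the world. Camera axes: x right, y down, z forward; pixel columns grow to the right and rows downward; lengths in m; the calibration is good to about 2 mm. A picture is of the moment at which its call begins: read the wrist's pose just before it. camera_model takes no time and is no camera call; for the wrist camera it gives the pose at the moment of the call.
- ctrl.close_job(): hands the job in; it is judged then, once.
Trained networks look in the newest picture that a camera, given by its name, has taken for a name from the list of things; names that differ only in an ending like _2 or _b are one class to them, and where a whole thing is asked for, a point or a joint stands for the part that bears it (a point fixed in the world has none). Each returns a list of dicts, best first, with "confidence" (0 to 1); they miss things now and then, are a little off and sometimes report something else, mostly with a low value. They report only what shows in the picture. A call takes as long as a camera call.
- ctrl.recognise(camera, query): "xyz" ([x, y, z] in m, in world coordinates, good to about 4 mm: the middle of the surface that is visible of it).
- ctrl.mark_of(camera, query): "xyz" ([x, y, z] in m, in world coordinates, good to about 4 mm: a listed point, or the origin of a listed thing).
The state is a dict: "time": time; "joint_positions": joint angles; "qd": joint speeds; "joint_torque": joint torques, N m; "position": TCP position; "tool_rot": TCP orientation; "ft_force": force on the tool from outside, world axes, zero at the start; "torque": the same for the moment, N m; "grip_width": opening from 0.0 (shut) to 1.0 (fully open); "grip_force": force on a finger pad.
Only numpy, scipy, OpenCV 4.12 (cv2) and the standard library are available. Lean on these libraries where they do the work, as an engineer would, in place of code of your own. Each camera call takes 0.05 s, during which the arm holds its last target. There are 200 camera calls.

## Working session

There is one attempt and no reset: what is moved stays moved. The work goes in short steps, Python scripts to look and compute and a shell command to move; the robot and the scene stay as the last step left them, time stands still between calls to the robot, and variables do not carry over. Pictures are saved under pics/ and viewed, at most 10 in all, crops included, and the job is handed in when it is done.

```bash
ls; mkdir -p pics; python3 - <<'E'
from bench import ctrl
import cv2
s=ctrl.get_state();print(s['time'],s['position'],s['tool_rot'],s['grip_width'],ctrl.tip_extent)
im,d=ctrl.get_image('scene');cv2.imwrite('pics/s.png',im[:,:,::-1])
for q in ['sign','hanging_ring','pot','block','pin0','pin1','pin2','pin3','pin4']:
    print(q,[(r['xyz'],r['confidence']) for r in ctrl.mark_of('scene',q)][:3])
im,d=ctrl.get_image('side');cv2.imwrite('pics/d.png',im[:,:,::-1])
for q in ['sign','hanging_ring','pot','pin0','pin2','pin4','bottle','cup','tub']:
    print(q,[(r['xyz'],r['confidence']) for r in ctrl.mark_of('side',q)][:3])
E
```

```text
pics
0.0 [ 0.27058847 -0.59041912  0.24045559] [-3.06750189e+00 -6.69578988e-01  7.76715391e-04] 1.0037382027443658 0.019
sign [([0.5481, 0.0007, -0.0017], 0.58)]
hanging_ring [([0.5604, 0.1768, 0.0117], 0.81)]
pot [([0.5462, 0.0097, 0.0156], 0.67), ([0.5013, 0.4389, 0.004], 0.23)]
block [([0.6358, 0.0124, 0.0161], 0.91)]
pin0 [([0.4472, 0.0527, 0.0177], 0.85), ([0.5577, -0.1084, 0.019], 0.79), ([0.4972, 0.1104, 0.021], 0.78)]
pin1 [([0.4472, 0.0527, 0.0177], 0.85), ([0.5577, -0.1084, 0.019], 0.79), ([0.4972, 0.1104, 0.021], 0.78)]
pin2 [([0.4472, 0.0527, 0.0177], 0.85), ([0.5577, -0.1084, 0.019], 0.79), ([0.4972, 0.1104, 0.021], 0.78)]
pin3 [([0.4472, 0.0527, 0.0177], 0.85), ([0.5577, -0.1084, 0.019], 0.79), ([0.4972, 0.1104, 0.021], 0.78)]
pin4 [([0.4472, 0.0527, 0.0177], 0.85), ([0.5577, -0.1084, 0.019], 0.79), ([0.4972, 0.1104, 0.021], 0.78)]
sign [([0.5466, 0.0048, 0.0022], 0.95)]
hanging_ring [([0.5642, 0.178, 0.009], 0.91)]
pot [([0.5444, 0.0123, 0.0147], 0.93)]
pin0 [([0.4784, -0.0878, 0.0168], 0.94), ([0.4349, -0.0215, 0.0211], 0.9), ([0.551, -0.103, 0.0254], 0.83)]
pin2 [([0.4784, -0.0878, 0.0168], 0.94), ([0.4349, -0.0215, 0.0211], 0.9), ([0.551, -0.103, 0.0254], 0.83)]
pin4 [([0.4784, -0.0878, 0.0168], 0.94), ([0.4349, -0.0215, 0.0211], 0.9), ([0.551, -0.103, 0.0254], 0.83)]
bottle [([0.5022, -0.4439, -0.003], 0.67)]
cup [([0.6327, -0.417, -0.0001], 0.6), ([0.4423, 0.0583, 0.0166], 0.51)]
tub [([0.6316, 0.4025, -0.0033], 0.81), ([0.5564, -0.1044, 0.0222], 0.4)]
```

View pics/s.png

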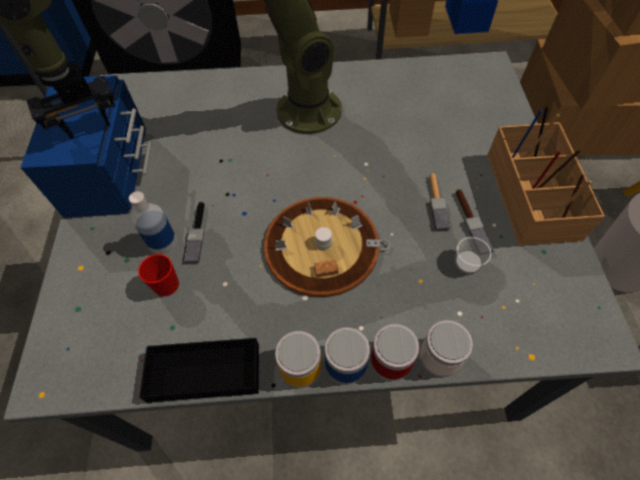

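View pics/d.png

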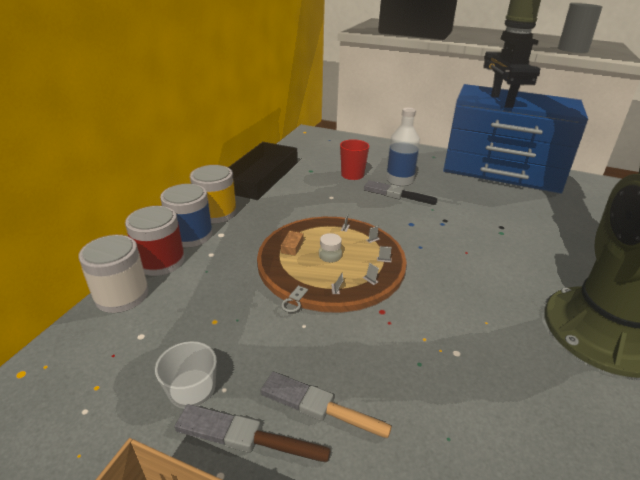

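```bash
cat > h.py <<'E'
import numpy as np
from bench import ctrl
from scipy.optimize import least_squares
from scipy.spatial.transform import Rotation as R
def fit(pts,ring):
    A=np.deg2rad([-80,-40,0,40,80]);P=np.array(pts)[:,:2]
    def f(p):
        m=p[:2]+.112*np.c_[np.cos(A+p[2]),np.sin(A+p[2])]
        j=[np.argmin(np.hypot(*(m-q).T)) for q in P]
        r=p[:2]+.172*np.array([np.cos(p[2]-np.deg2rad(110)),np.sin(p[2]-np.deg2rad(110))])
        return np.r_[(P-m[j]).ravel(),*[(r-np.array(q)[:2]) for q in ring]]
    s=least_squares(f,[.547,.003,np.deg2rad(195)],loss='soft_l1',f_scale=.005)
    return s.x,s.fun
E
python3 - <<'E'
from h import *
ps=[];rg=[]
for c in ['scene','side']:
  for k in range(3):
    ctrl.get_image(c)
    ps+=[r['xyz'] for r in ctrl.mark_of(c,'pin0') if r['confidence']>.5]
    rg+=[r['xyz'] for r in ctrl.mark_of(c,'hanging_ring')[:1]]
print(np.round(ps,3));x,f=fit(ps,rg);print(x[:2],np.rad2deg(x[2]),np.round(f*1000,1))
# heights of sign back from depth, table too
for c in ['scene','side']:
  _,d=ctrl.get_image(c);m=ctrl.camera_model(c)
  import cv2
  Rm=np.array(m['orientation']);print(Rm.shape)
  Rm=R.from_rotvec(Rm).as_matrix() if Rm.size==3 else Rm
  K=np.array(m['intrinsics']);D=np.array(m['dist_coeffs'])
  v,u=np.nonzero(d>0);n=cv2.undistortPoints(np.c_[u,v].astype(float)[:,None],K,D)[:,0]
  P=np.c_[n,np.ones(len(n))]*d[v,u][:,None]@Rm.T+np.array(m['origin'])
  r=np.hypot(P[:,0]-x[0],P[:,1]-x[1])
  for a,b in [(.05,.08),(.135,.15),(.18,.22)]:
    z=P[(r>a)&(r<b)&(P[:,0]<.6),2];print(c,a,np.round(np.percentile(z,[25,50,75]),4))
E
```

```text
[[ 0.558 -0.109  0.022]
 [ 0.481 -0.089  0.026]
 [ 0.5    0.11   0.021]
 [ 0.441 -0.026  0.018]
 [ 0.448  0.051  0.02 ]
 [ 0.484 -0.085  0.024]
 [ 0.44  -0.022  0.021]
 [ 0.5    0.106  0.018]
 [ 0.444  0.053  0.017]
 [ 0.557 -0.108  0.02 ]
 [ 0.481 -0.089  0.021]
 [ 0.443 -0.021  0.019]
 [ 0.496  0.111  0.02 ]
 [ 0.441  0.053  0.017]
 [ 0.479 -0.086  0.018]
 [ 0.445  0.055  0.019]
 [ 0.552 -0.106  0.026]
 [ 0.436 -0.025  0.022]
 [ 0.442  0.056  0.017]
 [ 0.434 -0.025  0.023]
 [ 0.552 -0.106  0.024]
 [ 0.479 -0.085  0.019]
 [ 0.498  0.107  0.02 ]
 [ 0.496  0.108  0.02 ]
 [ 0.445  0.058  0.017]
 [ 0.482 -0.084  0.022]
 [ 0.437 -0.026  0.021]
 [ 0.552 -0.108  0.022]]
[0.54589569 0.0052798 ] 194.46918021306686 [ 2.9 -2.4  0.1 -3.2  0.9  2.8  4.  -3.   3.1 -2.4  3.5  1.2  3.1  1.1
  0.6 -1.6 -0.5 -0.6  2.2 -2.1  0.3 -3.4  5.7  1.5 -3.7  4.2 -3.9 -0.5
 -1.7 -0.2 -0.2  1.3 -2.4 -0.1 -1.7 -2.  -3.   2.  -3.7 -2.2 -2.3  0.7
 -1.7  0.5 -2.  -0.3 -3.6  1.2  0.1  4.2  1.2  2.4 -0.  -2.8 -2.9 -1.3
  3.2  1.6 -2.6 -2.8 -2.6 -0.5 -1.2 -2.1  0.1  0.3 -4.5 -2. ]
(3,)
scene 0.05 [0.0158 0.0173 0.0188]
scene 0.135 [0.0156 0.0172 0.0187]
scene 0.18 [-0.0028 -0.0012  0.0004]
(3,)
side 0.05 [0.0182 0.0189 0.0196]
side 0.135 [0.0179 0.0186 0.0193]
side 0.18 [-0.0006  0.0001  0.0008]
```

The scene picture shows five clips standing at about (281,245), (287,222), (307,209), (334,209) and (354,222). The ring is at (376,244) and the jar is in the middle at (323,238). The side view agrees, and so does the fit: centre (0.546, 0.005), yaw 194.5°. I'll keep the finger-closing axis radial during the sweep.

```bash
cat >> h.py <<'E'
C=np.array([.5459,.0053]);YAW=194.5
def need(sdeg,ztcp):
    "shift (mm, tool axes) and turn units to sit on the 112 mm circle at sign angle sdeg, tool y inward"
    s=ctrl.get_state();Rm=R.from_rotvec(s['tool_rot']).as_matrix()
    t=np.deg2rad(sdeg+YAW);g=np.r_[C+.112*np.array([np.cos(t),np.sin(t)]),ztcp]
    y=Rm[:,1];cur=np.arctan2(y[1],y[0]);w=(t+np.pi-cur+np.pi)%(2*np.pi)-np.pi
    print('t',s['time'],'p',np.round(s['position'],4),'tilt',np.round(Rm[:,2],4),'goal',g.round(4),'tool',np.round(Rm.T@(g-s['position'])*1000,1),'turn',round(-np.rad2deg(w)/5,2),'F',np.round(s['ft_force'],2),'j7',round(s['joint_positions'][6],2))
E
python3 -c "
from h import *
need(-94,.30)"
```

```text
t 2.0 p [ 0.2708 -0.5909  0.2416] tilt [-0.e+00 -1.e-04 -1.e+00] goal [0.5255 0.1154 0.3   ] tool [ 525.8 -536.   -58.5] turn 2.82 F [-0.07  0.05  0.6 ] j7 -0.06
```

```bash
python3 -m crank '[{"tz":-40},{"tz":-60},{"tx":40,"ty":-40,"tz":-60,"turn":1},{"tx":80,"ty":-80,"tz":-60,"turn":2},{"tx":120,"ty":-120,"tz":-60,"turn":2.8}]' 0 20; python3 -c "
from h import *
need(-94,.30)"
```

```text
t 2.0 p [ 0.2708 -0.5909  0.2416] tilt [-0.e+00 -1.e-04 -1.e+00] goal [0.5255 0.1154 0.3   ] tool [ 525.8 -536.   -58.5] turn 2.82 F [-0.07  0.05  0.6 ] j7 -0.06$[0]: bad value
```

```bash
python3 -m crank '[{"tx":0,"ty":0,"tz":-40,"turn":0},{"tx":0,"ty":0,"tz":-60,"turn":0},{"tx":40,"ty":-40,"tz":-60,"turn":1},{"tx":80,"ty":-80,"tz":-60,"turn":2},{"tx":120,"ty":-120,"tz":-60,"turn":2.8}]' 0 20; python3 -c "
from h import *
need(-94,.30)"
```

```text
time: 2.62
position: [0.3305, -0.4301, 0.3017]
tool_rot: [3.128, 0.287, 0.001]
ft_force: [0.4, -0.4, 0.9]
grip_width: 0.517
grip_force: 0.0
t 2.625 p [ 0.3305 -0.4301  0.3017] tilt [ 4.e-04 -4.e-04 -1.e+00] goal [0.5255 0.1154 0.3   ] tool [ 290.9 -501.     1.6] turn -0.0 F [ 0.35 -0.37  0.9 ] j7 -0.53
```

```bash
python3 -m crank '[{"tx":26,"ty":-45,"tz":0,"turn":0},{"tx":52,"ty":-90,"tz":0,"turn":0},{"tx":78,"ty":-135,"tz":0,"turn":0},{"tx":104,"ty":-180,"tz":0,"turn":0},{"tx":130,"ty":-225,"tz":0,"turn":0}]' && python3 -m crank '[{"tx":26,"ty":-45,"tz":0,"turn":0},{"tx":52,"ty":-90,"tz":0,"turn":0},{"tx":78,"ty":-135,"tz":0,"turn":0},{"tx":104,"ty":-180,"tz":0,"turn":0},{"tx":130,"ty":-225,"tz":0,"turn":0}]'; python3 -c "
from h import *
need(-94,.10)"
```

```text
time: 3.25
position: [0.4166, -0.185, 0.3019]
tool_rot: [3.127, 0.291, 0.001]
ft_force: [0.6, -0.3, -0.3]
grip_width: 0.024
grip_force: 0.0
time: 3.88
position: [0.5029, 0.0599, 0.3019]
tool_rot: [3.127, 0.29, 0.002]
ft_force: [0.5, -0.9, -0.7]
grip_width: 0.006
grip_force: 0.0
t 3.875 p [0.5029 0.0599 0.3019] tilt [ 1.2e-03 -7.0e-04 -1.0e+00] goal [0.5255 0.1154 0.1   ] tool [ 32.3 -50.6 201.9] turn 0.02 F [ 0.52 -0.91 -0.7 ] j7 -1.56
```

```bash
python3 -m crank '[{"tx":31,"ty":-48,"tz":0,"turn":0},{"tx":31,"ty":-48,"tz":50,"turn":0},{"tx":31,"ty":-48,"tz":100,"turn":0},{"tx":31,"ty":-48,"tz":150,"turn":0},{"tx":31,"ty":-48,"tz":190,"turn":0}]' && python3 -m crank '[{"tx":0,"ty":0,"tz":10,"turn":0},{"tx":0,"ty":0,"tz":20,"turn":0},{"tx":0,"ty":0,"tz":20,"turn":0}]'; python3 - <<'E'
from h import *
import cv2
zs=[]
for k in range(6):
  im,d=ctrl.get_image('side' if k else 'wrist');zs.append(ctrl.get_state()['position'])
  if k==5: cv2.imwrite('pics/e.png',cv2.resize(im[180:330,220:440],None,fx=3,fy=3)[:,:,::-1])
print(np.mean(zs,0),np.std(zs,0));need(-94,.0435)
E
```

```text
time: 4.5
position: [0.5235, 0.111, 0.1097]
tool_rot: [3.128, 0.291, -0.002]
ft_force: [0.6, 0.4, -0.7]
grip_width: 0.005
grip_force: 0.0
time: 4.88
position: [0.5247, 0.1114, 0.0923]
tool_rot: [3.128, 0.291, 0.002]
ft_force: [0.4, 0.2, 0.2]
grip_width: 0.008
grip_force: 0.0
[0.52492436 0.11142958 0.09267324] [1.69484457e-04 5.85246478e-05 1.94905576e-04]
t 5.175 p [0.5246 0.1113 0.0923] tilt [ 1.5e-03 -2.0e-04 -1.0e+00] goal [0.5255 0.1154 0.0435] tool [ 1.5 -3.9 48.8] turn 0.02 F [-0.05 -0.41 -0.4 ] j7 -1.82
```

View pics/e.png

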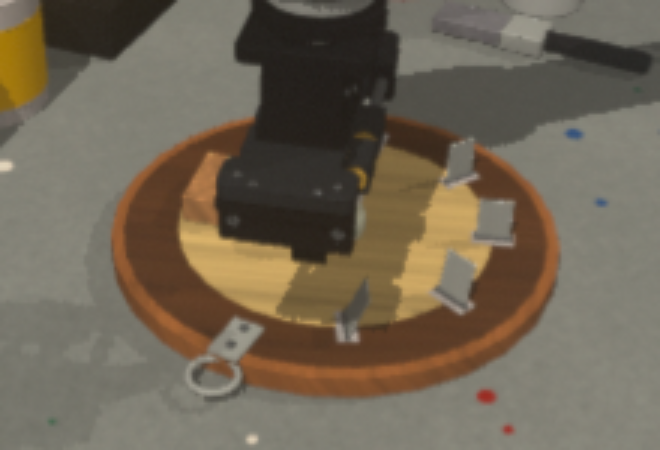

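The tool is above the start point on the ring side of clip 0, and all the clips are upright. I'll lower it now.

```bash
python3 -m crank '[{"tx":1,"ty":-4,"tz":12,"turn":0},{"tx":1,"ty":-4,"tz":24,"turn":0},{"tx":1,"ty":-4,"tz":36,"turn":0},{"tx":1,"ty":-4,"tz":46,"turn":0},{"tx":1,"ty":-4,"tz":48.5,"turn":0}]'; python3 - <<'E'
from h import *
zs=[]
for k in range(4):
  ctrl.get_image('side');zs.append(ctrl.get_state()['position'])
print(np.mean(zs,0));need(-94,.0435)
E
```

```text
time: 5.8
position: [0.5236, 0.1153, 0.0419]
tool_rot: [-3.128, -0.291, 0.003]
ft_force: [0.0, 0.3, -0.5]
grip_width: 0.007
grip_force: 0.0
[0.52428799 0.11544003 0.04280151]
t 6.0 p [0.5246 0.1155 0.0433] tilt [ 6.e-04  0.e+00 -1.e+00] goal [0.5255 0.1154 0.0435] tool [ 0.8  0.2 -0.2] turn 0.03 F [ 0.35 -0.67 -0.06] j7 -1.87
```

```bash
python3 -m crank '[{"tx":-9.8,"ty":0.4,"tz":0,"turn":-1},{"tx":-19.5,"ty":1.7,"tz":0,"turn":-2},{"tx":-29,"ty":3.8,"tz":0,"turn":-3},{"tx":-38.3,"ty":6.8,"tz":0,"turn":-4},{"tx":-47.3,"ty":10.5,"tz":0,"turn":-5}]'; python3 -c "
from h import *
need(-69,.0435)
import cv2
im,d=ctrl.get_image('side')
cv2.imwrite('pics/f.png',cv2.resize(im[180:330,220:440],None,fx=3,fy=3)[:,:,::-1])"
```

```text
time: 6.62
position: [0.4801, 0.0964, 0.0437]
tool_rot: [2.989, 0.965, 0.002]
ft_force: [-0.1, -0.4, 0.0]
grip_width: 0.008
grip_force: 0.1
t 6.625 p [0.4801 0.0964 0.0437] tilt [ 1.5e-03 -2.0e-04 -1.0e+00] goal [0.4809 0.0965 0.0435] tool [0.7 0.4 0.2] turn 0.06 F [-0.06 -0.44  0.04] j7 -1.4
```

View pics/f.png

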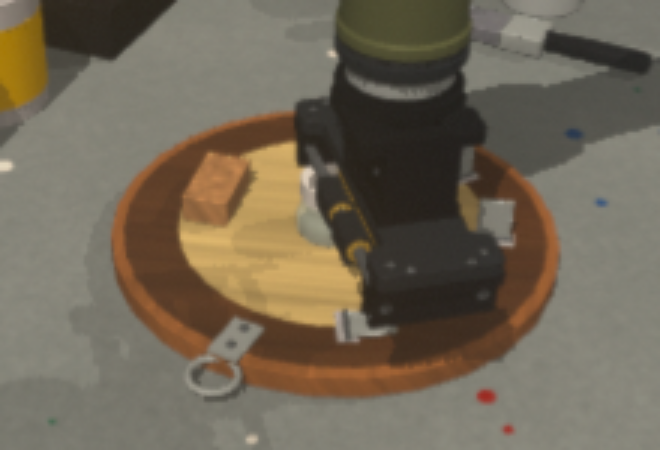

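Clip 0 is folding at (365,325), the sign hasn't moved and the forces are close to zero. I'll continue round.

```bash
python3 -m crank '[{"tx":-9.8,"ty":0.4,"tz":0,"turn":-1},{"tx":-19.5,"ty":1.7,"tz":0,"turn":-2},{"tx":-29,"ty":3.8,"tz":0,"turn":-3},{"tx":-38.3,"ty":6.8,"tz":0,"turn":-4},{"tx":-47.3,"ty":10.5,"tz":0,"turn":-5}]'; python3 -m crank '[{"tx":-9.8,"ty":0.4,"tz":0,"turn":-1},{"tx":-19.5,"ty":1.7,"tz":0,"turn":-2},{"tx":-29,"ty":3.8,"tz":0,"turn":-3},{"tx":-38.3,"ty":6.8,"tz":0,"turn":-4},{"tx":-47.3,"ty":10.5,"tz":0,"turn":-5}]'; python3 -c "
from h import *
need(-19,.0435)
import cv2
im,d=ctrl.get_image('side')
cv2.imwrite('pics/g.png',cv2.resize(im[180:330,220:440],None,fx=3,fy=3)[:,:,::-1])"
```

```text
time: 7.3
position: [0.4481, 0.0605, 0.0436]
tool_rot: [2.71, 1.588, 0.003]
ft_force: [0.3, 1.5, 0.0]
grip_width: 0.005
grip_force: 0.6
time: 7.92
position: [0.434, 0.0137, 0.0436]
tool_rot: [2.302, 2.136, 0.001]
ft_force: [1.0, 0.7, 0.1]
grip_width: 0.003
grip_force: 0.0
t 7.925 p [0.434  0.0137 0.0436] tilt [ 1.3e-03 -5.0e-04 -1.0e+00] goal [0.4342 0.0141 0.0435] tool [0.4 0.2 0.1] turn 0.04 F [1.02 0.66 0.14] j7 -0.3
```

View pics/g.png

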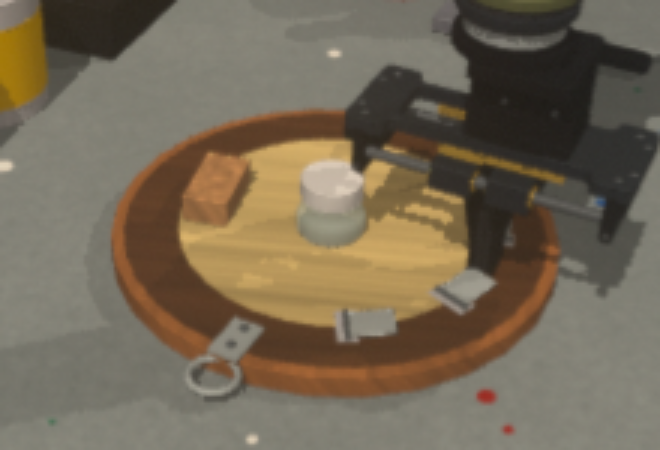

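Clips 0 at (365,324) and 1 at (465,290) are down, and the sign is still in place. I'll carry on with the rest of the row.

```bash
python3 -m crank '[{"tx":-9.8,"ty":0.4,"tz":0,"turn":-1},{"tx":-19.5,"ty":1.7,"tz":0,"turn":-2},{"tx":-29,"ty":3.8,"tz":0,"turn":-3},{"tx":-38.3,"ty":6.8,"tz":0,"turn":-4},{"tx":-47.3,"ty":10.5,"tz":0,"turn":-5}]'; python3 -m crank '[{"tx":-9.8,"ty":0.4,"tz":0,"turn":-1},{"tx":-19.5,"ty":1.7,"tz":0,"turn":-2},{"tx":-29,"ty":3.8,"tz":0,"turn":-3},{"tx":-38.3,"ty":6.8,"tz":0,"turn":-4},{"tx":-47.3,"ty":10.5,"tz":0,"turn":-5}]'; python3 -c "
from h import *
need(31,.0435)"
```

```text
time: 8.6
position: [0.4409, -0.0341, 0.0435]
tool_rot: [1.787, 2.583, 0.0]
ft_force: [0.5, 0.2, 0.5]
grip_width: 0.006
grip_force: 0.1
time: 9.22
position: [0.4675, -0.0748, 0.0434]
tool_rot: [1.186, 2.908, -0.0]
ft_force: [0.6, 0.7, -0.3]
grip_width: 0.002
grip_force: 0.0
t 9.225 p [ 0.4675 -0.0748  0.0434] tilt [ 9.e-04 -5.e-04 -1.e+00] goal [ 0.4674 -0.0746  0.0435] tool [ 0.2  0.1 -0.1] turn 0.03 F [ 0.61  0.7  -0.28] j7 0.66
```

```bash
for i in 1; do python3 -m crank '[{"tx":-9.8,"ty":0.4,"tz":0,"turn":-1},{"tx":-19.5,"ty":1.7,"tz":0,"turn":-2},{"tx":-29,"ty":3.8,"tz":0,"turn":-3},{"tx":-38.3,"ty":6.8,"tz":0,"turn":-4},{"tx":-47.3,"ty":10.5,"tz":0,"turn":-5}]'; done; python3 -m crank '[{"tx":-9.8,"ty":0.4,"tz":0,"turn":-1},{"tx":-19.5,"ty":1.7,"tz":0,"turn":-2},{"tx":-29,"ty":3.8,"tz":0,"turn":-3},{"tx":-38.3,"ty":6.8,"tz":0,"turn":-4},{"tx":-47.3,"ty":10.5,"tz":0,"turn":-5}]';  python3 -m crank '[{"tx":-9.8,"ty":0.4,"tz":0,"turn":-1},{"tx":-19.5,"ty":1.7,"tz":0,"turn":-2},{"tx":-29,"ty":3.8,"tz":0,"turn":-3},{"tx":-38.3,"ty":6.8,"tz":0,"turn":-4},{"tx":-47.3,"ty":10.5,"tz":0,"turn":-5}]'; python3 -c "
from h import *
need(106,.0435)
import cv2
im,d=ctrl.get_image('side')
cv2.imwrite('pics/i.png',cv2.resize(im[180:330,220:440],None,fx=3,fy=3)[:,:,::-1])"
```

```text
time: 9.85
position: [0.5087, -0.1003, 0.0434]
tool_rot: [0.529, 3.096, -0.0]
ft_force: [-1.1, -0.0, 0.1]
grip_width: 0.004
grip_force: 0.1
time: 10.48
position: [0.5564, -0.1062, 0.0431]
tool_rot: [0.154, -3.138, 0.001]
ft_force: [0.8, 0.6, 0.5]
grip_width: 0.006
grip_force: 0.2
time: 11.1
position: [0.6028, -0.0909, 0.0432]
tool_rot: [-0.829, 3.03, -0.001]
ft_force: [-1.1, 0.1, 0.2]
grip_width: 0.006
grip_force: 0.0
t 11.1 p [ 0.6028 -0.0909  0.0432] tilt [ 4.e-04 -2.e-04 -1.e+00] goal [ 0.6027 -0.0912  0.0435] tool [ 0.2 -0.2 -0.3] turn 0.02 F [-1.09  0.07  0.18] j7 1.74
```

View pics/i.png

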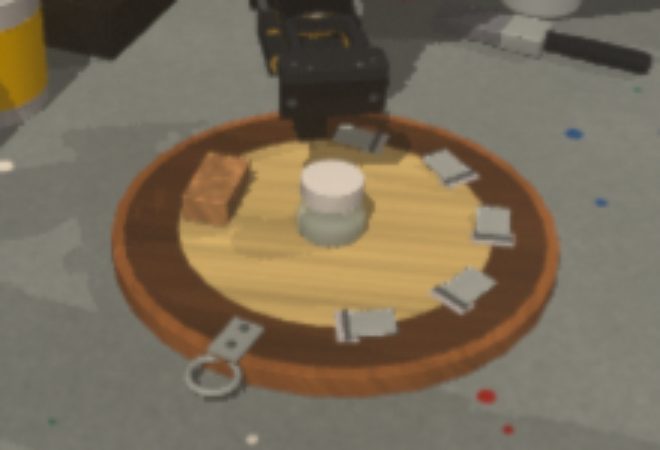

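All five clips are down, at (365,324), (465,290), (493,225), (450,167) and (360,137). I'll lift clear, then check the flap heights with the depth images.

```bash
python3 -m crank '[{"tx":0,"ty":0,"tz":-20,"turn":0},{"tx":0,"ty":0,"tz":-60,"turn":0},{"tx":0,"ty":0,"tz":-110,"turn":0},{"tx":0,"ty":0,"tz":-160,"turn":0},{"tx":0,"ty":0,"tz":-200,"turn":0}]'; python3 -m crank '[{"tx":0,"ty":0,"tz":0,"turn":0},{"tx":0,"ty":0,"tz":0,"turn":0}]'; python3 - <<'E'
from h import *
import cv2
ps=[];rg=[]
for c in ['side','scene']:
  ds=[]
  for k in range(4):
    im,d=ctrl.get_image(c);ds.append(d)
    if k<2:
      ps+=[r['xyz'] for r in ctrl.mark_of(c,'pin0') if r['confidence']>.5]; rg+=[r['xyz'] for r in ctrl.mark_of(c,'hanging_ring')[:1]]
  d=np.median(ds,0);m=ctrl.camera_model(c)
  Rm=R.from_rotvec(m['orientation']).as_matrix();K=np.array(m['intrinsics']);D=np.array(m['dist_coeffs'])
  v,u=np.nonzero(d>0);n=cv2.undistortPoints(np.c_[u,v].astype(float)[:,None],K,D)[:,0]
  P=np.c_[n,np.ones(len(n))]*d[v,u][:,None]@Rm.T+np.array(m['origin'])
  q=P[:,:2]-C;r=np.hypot(*q.T);a=(np.rad2deg(np.arctan2(q[:,1],q[:,0]))-YAW+180)%360-180
  rr=abs(r-.112)<.009
  for p in [-80,-40,0,40,80]:
    s=(a-p)*np.pi/180*.112
    f=lambda lo,hi:(np.round(np.median(P[rr&(s>lo)&(s<hi),2])*1000,1),(rr&(s>lo)&(s<hi)).sum())
    print(c,p,'near',f(.005,.014),'far',f(.02,.029),'back',f(.042,.06))
x,_=fit(ps,rg);print(x[:2],np.rad2deg(x[2]))
for q in ['pot','block']:print(q,[(r['xyz'],r['confidence']) for r in ctrl.mark_of('scene',q)][:1])
need(106,.24)
E
```

```text
time: 11.78
position: [0.6022, -0.0906, 0.2468]
tool_rot: [-0.825, 3.029, -0.003]
ft_force: [0.2, 1.1, -0.5]
grip_width: 0.011
grip_force: 0.0
time: 12.02
position: [0.6017, -0.0911, 0.2434]
tool_rot: [0.827, -3.03, 0.002]
ft_force: [-0.7, -0.7, -0.4]
grip_width: 0.008
grip_force: 0.0
side -80 near (np.float64(22.4), np.int64(32)) far (np.float64(23.6), np.int64(30)) back (np.float64(18.8), np.int64(56))
side -40 near (np.float64(22.1), np.int64(28)) far (np.float64(23.7), np.int64(26)) back (np.float64(18.7), np.int64(46))
side 0 near (np.float64(22.2), np.int64(23)) far (np.float64(23.6), np.int64(24)) back (np.float64(18.8), np.int64(37))
side 40 near (np.float64(22.4), np.int64(19)) far (np.float64(23.7), np.int64(21)) back (np.float64(19.0), np.int64(29))
side 80 near (np.float64(385.5), np.int64(41)) far (np.float64(23.1), np.int64(20)) back (np.float64(230.4), np.int64(91))
scene -80 near (np.float64(21.1), np.int64(16)) far (np.float64(22.0), np.int64(17)) back (np.float64(17.8), np.int64(30))
scene -40 near (np.float64(21.2), np.int64(15)) far (np.float64(22.3), np.int64(18)) back (np.float64(17.1), np.int64(31))
scene 0 near (np.float64(20.4), np.int64(14)) far (np.float64(21.8), np.int64(15)) back (np.float64(16.8), np.int64(30))
scene 40 near (np.float64(635.3), np.int64(50)) far (np.float64(640.9), np.int64(55)) back (np.float64(641.8), np.int64(120))
scene 80 near (np.float64(636.8), np.int64(64)) far (np.float64(627.9), np.int64(115)) back (np.float64(631.4), np.int64(129))
[0.54659651 0.00616428] 194.8063744798146
pot [([0.5475, 0.0103, 0.0139], 0.76)]
block [([0.6354, 0.014, 0.0207], 0.83)]
t 12.925 p [ 0.6021 -0.0909  0.2431] tilt [ 0.e+00 -1.e-04 -1.e+00] goal [ 0.6027 -0.0912  0.24  ] tool [-0.4 -0.6  3.1] turn 0.02 F [-0.04 -0.48  0.2 ] j7 1.86
```

The flaps lie about 0.09 rad from flat. The sign, jar and block haven't moved beyond the measurement noise, and the hand is clear.

```bash
python3 -c "
from bench import ctrl
print(ctrl.close_job())"
```

```text
the job is handed in; nothing more can be done
None
```

I folded all five clips down in order, starting from the hanging ring, with only a light touch; they measured about 5° from flat (clip 4 checked by picture and one depth point only), the sign, jar and block stayed in place, the hand is clear, and the job is handed in.

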